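# Slide a heat sink along the rail into the marked corner pocket

## Task

With the fingertips or the outside of the fingers, push the finned heat sink on the blue jig flat against the steel rail, then slide it along, keeping it against the rail the whole way, into the corner pocket at the end with the green tag, until it sits fully home, squarely against both the rail and the end stop. Do not lift or tip it, do not disturb the things standing round the jig, and take the hand away at the end.

Things in the scene. Friction and masses are not known exactly. Their poses are not given: they have to be found in the camera images.
- heat_sink: loose bare-aluminium heat sink with upright fins, 40 (its x) x 44 (its y, along the fins) x 22 mm high, about 0.12 kg; origin at the centre of its underside, z up. Starts flat on the jig's plate, 40 to 70 mm of free plate between it and the rail, its y within 0.4 rad of the rail's direction; in the pocket its 44 mm length runs along the rail.
- jig: fixed jig: blue plate 8 mm thick with steel fences (rail, stops, cheeks) 12 mm high on it, tops 20 mm above the bench. x points across the plate to the rail, away from the robot; y along the rail; z up. Origin on the underside, midway along the rail, 35 mm short of the rail's face. The plate spans x = -95 to +50 mm, y = -150 to +150 mm; fences are square to these axes.
- rail_mid (a point): top edge of the rail's face, midway along it (jig x = 35, y = 0, z = 20 mm). The face runs straight along jig y over the whole 300 mm; the rail is 15 mm thick.
- pocket_left (a point): in the corner pocket at the jig's +y end: where the centre of the heat sink's underside lies when fully home (jig x = 15, y = 108, z = 8 mm). The end stop's inner face is at y = 130 mm (stop 20 mm thick). A cheek 12 mm thick, with rounded nose, faces the rail from the stop to y = 100 mm, inner face at x = -9 mm: the pocket is 44 mm wide and 30 mm deep, open to the middle of the rail.
- pocket_right (a point): the same point of the mirror-image pocket at the jig's -y end (jig x = 15, y = -108, z = 8 mm): stop face at y = -130 mm, cheek to y = -100 mm. In either pocket 14 mm of the seated heat sink's length stick out.
- green_tag: green plastic tag, 44 x 16 x 4 mm, fixed flat on top of one of the jig's two end stops (jig x = +7 mm, y = +140 or -140 mm); marks the pocket to use. Origin at the centre of its underside, 20 mm above the bench.
- red_tag: red plastic tag of the same size on the other end stop; marks the pocket that is not to be used
- flux_jar: small jar with yellow lid, 45 mm across, 30 mm high, loose on the bench behind the rail; origin at the centre of its underside. Bystander.
- screw_dish: round dish of screws, 66 mm across, 15 mm high, loose on the bench behind the rail; origin at the centre of its underside. Bystander.
- desolder_braid: blue spool, 44 x 77 x 10 mm with its tail, loose on the bench in front of the jig's left half; origin at the centre of its underside. Bystander.
- tweezers_black: black tweezers, 13 x 118 (its y) x 8 mm, loose on the bench in front of the jig's right half; origin at the centre of the underside. Bystander.
There are look-alikes about, which are no part of the job. What is shaped like the heat_sink but pink or turquoise is not meant.

How it is judged:
On the way:
1. the heat sink lies flat against the rail (gap under 3.5 mm, within 0.1 rad), still outside the pockets (x of heat_sink in the frame of jig above 0.0115 m and angle between the x axis of heat_sink and the x axis of jig, either way round below 0.1 rad and y of heat_sink in the frame of jig between -0.075 and 0.075 m), for 0.1 s.
At the end, for the whole second after the job is handed in: The heat sink lies flat and at rest in the green-tagged pocket, square within 0.06 rad, with less than 2.5 mm gap to the rail and less than 2.5 mm to the end stop (x of heat_sink in the frame of jig above 0.0125 m and z of heat_sink in the frame of jig below 0.0105 m and angle between the x axis of heat_sink and the x axis of jig, either way round below 0.06 rad and angle between heat_sink's own z axis and vertical below 0.06 rad and ((y of green_tag in the frame of jig above 0 m and y of heat_sink in the frame of jig above 0.1055 m) or (y of green_tag in the frame of jig below 0 m and y of heat_sink in the frame of jig below -0.1055 m)) and linear speed of heat_sink below 0.01 m/s); the robot touches nothing.
It fails at once if the heat sink is lifted more than 6 mm off the jig's plate or tipped by more than 0.3 rad (z of heat_sink in the frame of jig above 0.014 m or angle between heat_sink's own z axis and vertical above 0.3 rad).
It fails at once if the heat sink goes along more than 60 mm from the middle while more than 8 mm away from the rail (x of heat_sink in the frame of jig below 0.007 m and (y of heat_sink in the frame of jig above 0.06 m or y of heat_sink in the frame of jig below -0.06 m)).
It fails at once if a bystander (jar, dish, spool, tweezers) is moved by more than 15 mm (distance of any of flux_jar, screw_dish, desolder_braid, tweezers_black from where it was at the start of the episode above 0.015 m).
It also fails if it takes over 42 s, if anything falls off the work surface, if the arm or the gripper's body presses on something with over 40 N, if the wrist force passes 120 N, or if a joint passes its speed limit or range.

## Robot

A 6-joint arm with a two-finger parallel gripper is mounted at the origin on a cart in front of the work surface, level with it; the furniture and walls round the work are solid. World frame = base frame: x ahead of the robot, y to its left, z up, the work surface at z = 0. Lengths are in m, angles in rad, forces in N, time in s.
With the tool pointing down it reaches from about 0.25 to 0.725 m from the base axis. Payload 4 kg.
Tool frame: the origin (TCP) lies at the very end of the fingers, on their centre line; the grasp point (between the pads) lies 19 mm behind it; z points along the fingers, y is the line along which they close (so a half turn about z gives the same grasp; the last joint's range is limited). The gripper opens to 85 mm and grips with 20 to 120 N. Pads are 22 mm wide; open, the fingers measure 114 mm over their backs; the gripper's body (76 mm by 85 mm) begins 54 mm behind the grasp point. The pads swing forward as they close: fully open they stand 13 mm farther back than shut.
Start: joints at [-1.189, 0.241, 0.005, 1.335, 0, 1.571], TCP at [0.186, -0.464, 0.231] pointing down, gripper open.
Joint ranges: [-2.72, 2.72], [-1.05, 1.87], [-1.09, 1.28], [-1.99, 2.15], [-1.42, 1.44], [-3.14, 3.14]. Speed limits (rad/s): [2.79, 2.79, 3.14, 3.14, 3.14, 3.14].

## Interface

Orientations are given as a unit quaternion [x, y, z, w].
In Python, from workcell import bot, vision, workorder, boxes_of gives the robot as it stands.
- The arm moves only by the tool send_rows, never from a script. Its argument "motion" is text: rows parted by semicolons, each of 5 numbers parted by spaces: the closure, from -1 (fully open) to 1 (shut), so that 0 is half open, then the shift along the tool's x, y, z in cm, then the turn about the tool's z in rad. In form: claw x y z twist; .... A call has 1 to 5 rows; each row is the pose to reach, as a shift and turn from the pose commanded when the call began, along the tool's axes at that moment; what a row does not reach only later rows make up. A row lasts 1/10 s, in which the tool goes at most 50 mm and 8.59 degrees, less where a joint would pass 70% of its speed; a pose out of reach is approached as far as the arm can. A call with a gripper value outside its range is refused whole. The fingers move at their own pace and stop on an object; the grip force is fixed at half the most. Time passes only in rows, so rows that repeat a pose let the fingers close. It gives the time, the measured TCP pose, the force, the opening and the grip force at its end, in the units of the state.
- bot.get_obs(): the state, without advancing time (a new reading comes with each control period).
- vision.camera(name): name is "scene" or "top" or "wrist"; returns the picture (384x512x3 uint8, red, green, blue); there is no depth.
- vision.camera_model(name): a dict with "fov_y" (degrees; the focal length in pixels is half the picture's height over the tangent of half this angle, whatever the lens; pixels are square), "cx", "cy" (the principal point, pixels), "world_from_camera" (4x4, takes a point from camera to world coordinates); the wrist camera has in their place "hand_eye" (4x4, takes a point from camera to tool coordinates, whose origin is the TCP and whose axes are the flange's). Camera axes: x right, y down, z forward; pixel columns grow to the right and rows downward; lengths in m; the calibration is good to about 2 mm. The wrist camera is an equidistant fisheye: a pixel r from the principal point sees the ray r / f radians off the axis. A picture is of the moment at which its call begins: read the wrist's pose just before it. camera_model takes no time and is no camera call.
- workorder.job_done(): hands the job in; it is judged then, once.
Trained networks look in the newest picture that a camera, given by its name, has taken for a name from the list of things; names that differ only in an ending like _2 or _b are one class to them, and where a whole thing is asked for, a point or a joint stands for the part that bears it (a point fixed in the world has none). Each returns a list of dicts, best first, with "conf" (0 to 1); they miss things now and then, are a little off and sometimes report something else, mostly with a low value. They report only what shows in the picture. A call takes as long as a camera call. They do not tell look-alikes from the thing itself.
- boxes_of(camera, target): "rect" ([centre column, centre row, width, height] in pixels, round what is visible of it).
The state is a dict: "clock": time; "joint_pos": joint angles; "joint_vel": joint speeds; "tau": joint torques, N m; "eef_pos": TCP position; "tool_rot": TCP orientation; "ft_force": force on the tool from outside, world axes, zero at the start; "ft_torque": the same for the moment, N m; "grip_width": finger opening in m; "grasp_force": force on a finger pad.
Only numpy, scipy, OpenCV 4.12 (cv2) and the standard library are available. Lean on these libraries where they do the work, as an engineer would, in place of code of your own. Each camera call takes 0.05 s, during which the arm holds its last target. There are 200 camera calls.

## Working session

There is one attempt and no reset: what is moved stays moved. The work goes in short steps, Python scripts to look and compute and a tool call to move; the robot and the scene stay as the last step left them, time stands still between calls to the robot, and variables do not carry over. Pictures are saved under pics/ and viewed, at most 10 in all, crops included, and the job is handed in when it is done.

Besides the shell and the picture viewer there is one more tool, called after ">>>" in YAML: its name, and indented under it one key for each argument. send_rows: Moves the arm, as the interface text tells. Its arguments: {"type":"object","properties":{"motion":{"type":"string"}},"required":["motion"]}

```bash
mkdir -p pics; ls; cat > h.py <<'E'
import numpy as np, cv2
from workcell import bot, vision, workorder, boxes_of
def ray(name,u,v):
    m=vision.camera_model(name); f=192/np.tan(np.radians(m['fov_y'])/2)
    T=np.array(m['world_from_camera']); d=T[:3,:3]@np.array([(u-m['cx'])/f,(v-m['cy'])/f,1]); return T[:3,3],d
def at(name,u,v,z):
    o,d=ray(name,u,v); return (o+d*(z-o[2])/d[2])
def proj(name,P):
    m=vision.camera_model(name); f=192/np.tan(np.radians(m['fov_y'])/2)
    T=np.linalg.inv(np.array(m['world_from_camera'])); p=(T[:3,:3]@np.array(P).T).T+T[:3,3]
    return np.c_[p[:,0]/p[:,2]*f+m['cx'],p[:,1]/p[:,2]*f+m['cy']]
E
python3 - <<'E'
from h import *
for c in('top','scene'):
    im=vision.camera(c); cv2.imwrite(f'pics/{c}0.png',im[:,:,::-1])
    m=vision.camera_model(c); print(c,m['fov_y'],np.round(m['world_from_camera'],3).tolist())
    for t in('heat_sink','green_tag','red_tag','jig','desolder_braid','tweezers_black','flux_jar','screw_dish'):
        for b in boxes_of(c,t)[:3]:
            r=b['rect']; print(t,round(b['conf'],2),np.round(r),np.round(at(c,r[0],r[1],.02),3))
i=cv2.imread('pics/top0.png'); cv2.imwrite('pics/top0b.png',cv2.resize(i,(800,600),interpolation=cv2.INTER_CUBIC))
o=bot.get_obs(); print(o)
E
```

```text
pics
top 57.365080316897625 [[-0.015, -0.989, 0.147, 0.43], [-1.0, 0.012, -0.019, 0.038], [0.017, -0.147, -0.989, 0.874], [0.0, 0.0, 0.0, 1.0]]
heat_sink 0.73 [265. 269.  20.  22.] [ 0.38  -0.011  0.02 ]
heat_sink 0.7 [183. 234.  22.  19.] [0.465 0.186 0.02 ]
heat_sink 0.66 [274. 209.  22.  22.] [ 0.523 -0.037  0.02 ]
green_tag 0.6 [337. 199.  11.  15.] [ 0.545 -0.193  0.02 ]
red_tag 0.55 [229. 176.   3.  18.] [0.607 0.074 0.02 ]
red_tag 0.55 [282. 202. 127.  78.] [ 0.54  -0.057  0.02 ]
desolder_braid 0.51 [218. 237.  18.  21.] [0.456 0.102 0.02 ]
flux_jar 0.61 [275. 147.  17.  18.] [ 0.679 -0.042  0.02 ]
screw_dish 0.6 [315. 155.  24.  27.] [ 0.658 -0.142  0.02 ]
scene 52.77086649071442 [[-0.561, -0.59, 0.581, 0.062], [-0.828, 0.397, -0.396, 0.368], [0.003, -0.703, -0.711, 0.652], [0.0, 0.0, 0.0, 1.0]]
heat_sink 0.81 [211. 264.  32.  30.] [0.459 0.197 0.02 ]
heat_sink 0.72 [197. 163.  21.  17.] [0.736 0.08  0.02 ]
heat_sink 0.68 [287. 198.  25.  21.] [ 0.517 -0.032  0.02 ]
green_tag 0.55 [332. 166.  11.   9.] [ 0.54  -0.188  0.02 ]
green_tag 0.24 [287. 198.  24.  22.] [ 0.517 -0.031
[... 458 characters left out ...]
int_pos': array([-1.18901319e+00,  2.40576607e-01,  5.01513755e-03,  1.33518526e+00,
        2.04519303e-05,  1.57078704e+00]), 'joint_vel': array([ 1.09387951e-03,  3.08959575e-04, -4.20422159e-04,  7.07056360e-05,
       -1.76682482e-05,  4.95110446e-04]), 'tau': array([ 5.53725113e-04, -3.72196412e+01,  2.52693826e+01,  1.09062388e-03,
        4.00859642e-05,  1.48223439e-06]), 'eef_pos': array([ 0.18629853, -0.46401068,  0.23132395]), 'tool_rot': array([9.81834583e-01, 1.89738902e-01, 1.47457269e-05, 2.24104270e-05]), 'ft_force': array([-0.2564931,  0.2944546,  0.0226497]), 'ft_torque': array([-0.04498678, -0.02542623,  0.01530789]), 'grasp_force': 0.0, 'grip_width': 0.08533714547589823}
```

View pics/top0b.png

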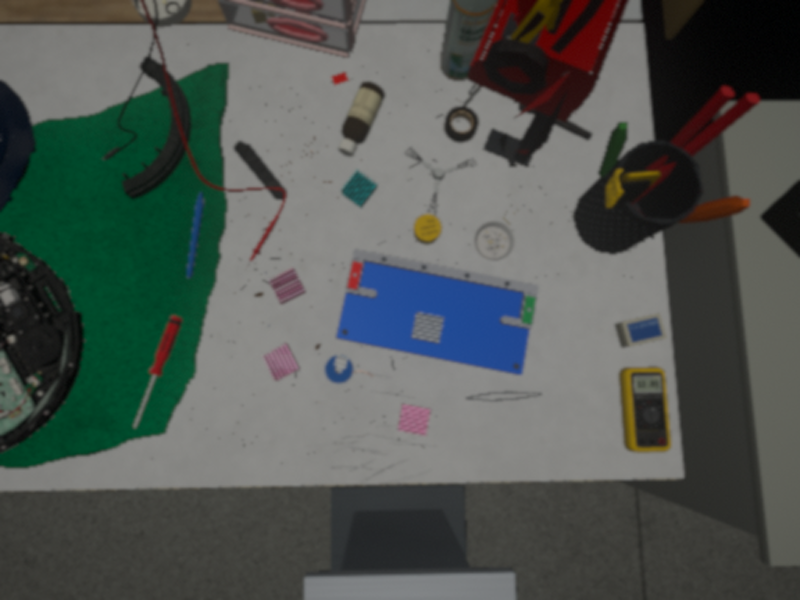

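View pics/scene0.png

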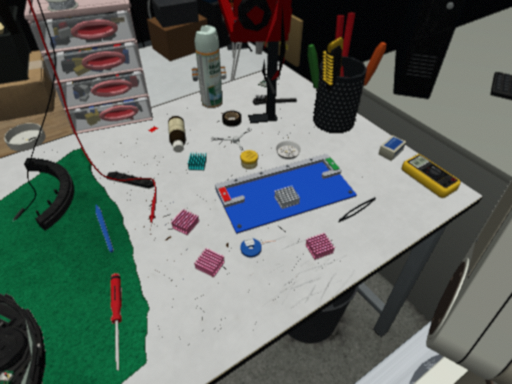

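The top picture shows the red tag at (355,275) and the green tag at (528,310) on the enlarged view, so the green pocket is at the jig's -y end. The bare heat sink is at (428,327). I'll fit the poses by matching the blue silhouette.

```bash
cat > fit.py <<'E'
from h import *
from scipy.optimize import minimize
S=4
def box(x0,x1,y0,y1,z0,z1): return np.array([[x,y,z] for x in(x0,x1) for y in(y0,y1) for z in(z0,z1)])/1000.
FEN=[box(35,50,-150,150,8,20),box(-21,35,130,150,8,20),box(-21,35,-150,-130,8,20),box(-21,-9,100,130,8,20),box(-21,-9,-130,-100,8,20)]
PL=np.array([[-95,-150,8],[50,-150,8],[50,150,8],[-95,150,8]])/1000.
HS=box(-20,20,-22,22,0,22)
def tf(P,x,y,t,z=0):
    c,s=np.cos(t),np.sin(t); return P@np.array([[c,s,0],[-s,c,0],[0,0,1]])+[x,y,z]
def render(pj,p):
    m=np.zeros((384*S,512*S),np.uint8)
    def fill(P,v):
        q=np.round((pj(P)+.5)*S*16-8).astype(np.int32); cv2.fillConvexPoly(m,cv2.convexHull(q),v,cv2.LINE_AA,4)
    J=p[:3]; fill(tf(PL,*J),255)
    for f in FEN: fill(tf(f,*J),0)
    fill(tf(tf(HS,p[3],p[4],p[5],.008),*J),0)
    return cv2.GaussianBlur(cv2.resize(m,(512,384),interpolation=cv2.INTER_AREA).astype(float)/255,(0,0),1.)
def bluemask(im):
    a=im.astype(float); b=(a[...,2]-a[...,0])/(a[...,2]+20)
    return cv2.GaussianBlur(np.clip(b/ .75,0,1),(0,0),.6)
def fit(views,p0,free=range(6),steps=(.01,.01,.05,.006,.006,.1)):
    # views: list of (mask, projfun)
    p0=np.array(p0,float); free=list(free); st=np.array(steps)[free]
    W=[cv2.dilate((render(pj,p0)>.02).astype(np.uint8),np.ones((21,21)))for _,pj in views]
    def cost(q):
        p=p0.copy(); p[free]+=q*st; return sum((((render(pj,p)-m)*w)**2).sum() for (m,pj),w in zip(views,W))
    q=np.zeros(len(free))
    for k in range(3):
        sim=np.vstack([q]+[q+e*(1 if k==0 else .3) for e in np.eye(len(free))])
        r=minimize(cost,q,method='Nelder-Mead',options=dict(initial_simplex=sim,maxfev=300)); q=r.x
    p0[free]+=q*st; return p0,r.fun
E
cat > f1.py <<'E'
from fit import *
V=[]
for c in('top','scene'):
    im=cv2.imread(f'pics/{c}0.png')[:,:,::-1]; M=vision.camera_model(c)
    V.append((bluemask(im),lambda P,c=c:proj(c,P)))
p0=[.545,-.052,-.17,-.03,0.0,0.]
for vs in([V[0]],[V[1]],V):
    p,f=fit(vs,p0); p2,f2=fit(vs,p); print(np.round(p2,4),round(f2,2))
    print(' mask sums',[ (round(m.sum()),round(render(pj,p2).sum())) for m,pj in vs], 'hs world',np.round(tf(np.array([[p2[3],p2[4],0]]),*p2[:3]),4))
E
time python3 f1.py
```

```text
Traceback (most recent call last):
  File "f1.py", line 8, in <module>
    p,f=fit(vs,p0); p2,f2=fit(vs,p); print(np.round(p2,4),round(f2,2))
        ~~~^^^^^^^
  File "fit.py", line 30, in fit
    r=minimize(cost,q,method='Nelder-Mead',options=dict(initial_simplex=sim,maxfev=300)); q=r.x
  File "fit.py", line 26, in cost
    p=p0.copy(); p[free]+=q*st; return sum((((render(pj,p)-m)*w)**2).sum() for (m,pj),w in zip(views,W))
                                       ~~~^^^^^^^^^^^^^^^^^^^^^^^^^^^^^^^^^^^^^^^^^^^^^^^^^^^^^^^^^^^^^^
  File "fit.py", line 26, in <genexpr>
    p=p0.copy(); p[free]+=q*st; return sum((((render(pj,p)-m)*w)**2).sum() for (m,pj),w in zip(views,W))
                                              ~~~~~~^^^^^^
  File "fit.py", line 15, in render
    for f in FEN: fill(tf(f,*J),0)
                  ~~~~^^^^^^^^^^^^
  File "fit.py", line 13, in fill
    q=np.round((pj(P)+.5)*S*16-8).astype(np.int32); cv2.fillConvexPoly(m,cv2.convexHull(q),v,cv2.LINE_AA,4)
                ~~^^^
  File "f1.py", line 5, in <lambda>
    V.append((bluemask(im),lambda P,c=c:proj(c,P)))
                                        ~~~~^^^^^
  File "h.py", line 9, in proj
    m=vision.camera_model(name); f=192/np.tan(np.radians(m['fov_y'])/2)
ValueError: time passes only in moves, steps and waits

real	0m6.545s
user	0m5.891s
sys	0m0.614s
```

```bash
python3 - <<'E'
s=open('h.py').read()
s=s.replace("def ray(","import functools\n@functools.cache\ndef CM(name): return vision.camera_model(name)\ndef ray(",1)
a,b=s.split("def ray(",1); s=a+"def ray("+b.replace("vision.camera_model(name)","CM(name)")
open('h.py','w').write(s)
E
time python3 f1.py
```

```text
[ 0.571  -0.0565 -0.2123 -0.0527  0.0116  0.0038] 84.21
 mask sums [(24336, 5398)] hs world [[ 0.5219 -0.0341  0.    ]]
[ 0.5696 -0.0554 -0.2124 -0.0511  0.0108 -0.0058] 104.76
 mask sums [(24167, 4285)] hs world [[ 0.5219 -0.034   0.    ]]
[ 0.5703 -0.056  -0.2117 -0.052   0.0113 -0.0119] 199.5
 mask sums [(24336, 5402), (24167, 4276)] hs world [[ 0.5218 -0.034   0.    ]]
real	0m25.016s
user	0m33.941s
sys	0m4.741s
```

>>> send_rows:
  motion: "0.5 4 -3 0 -0.15; 0.5 8 -6 0 -0.3; 0.5 12 -9 0 -0.45; 0.5 16 -12 1 -0.6; 0.5 20 -15 2 -0.75"

```text
clock: 1.4
eef_pos: [0.3159, -0.2506, 0.212]
tool_rot: [0.843, 0.538, 0.0, 0.001]
ft_force: [1.1, -0.4, -1.1]
grip_width: 0.0213
grasp_force: 0.0
```

```bash
cat >> h.py <<'E'
from scipy.spatial.transform import Rotation as R
def to(x,y,z,yaw,obs=None):
    "shift in tool axes (cm) and twist to reach world TCP, tool x at yaw"
    o=obs or bot.get_obs(); r=R.from_quat(o['tool_rot']); d=r.inv().apply(np.array([x,y,z])-o['eef_pos'])*100
    tx=r.apply([1,0,0]); y0=np.arctan2(tx[1],tx[0]); tw=-((yaw-y0+np.pi)%(2*np.pi)-np.pi)
    print('clock',round(o['clock'],2),'tcp',np.round(o['eef_pos'],4),'yaw',round(y0,4),'w',round(o['grip_width'],4),'F',np.round(o['ft_force'],1),'-> shift cm',np.round(d,2),'twist',round(tw,3))
E
python3 -c "
from h import *
to(.45,-.03,.2,np.pi-.2117); print(bot.get_obs()['joint_pos'])"
```

```text
clock 1.4 tcp [ 0.3159 -0.2506  0.212 ] yaw 1.1372 w 0.0213 F [ 1.1 -0.4 -1.1] -> shift cm [25.65  2.9   1.2 ] twist -1.793
[-6.70659402e-01  5.79638139e-02 -2.64064892e-01  1.24672490e+00
  1.31541428e-04  1.33374430e+00]
```

>>> send_rows:
  motion: "0.5 4 0.5 0.5 -0.15; 0.5 8 1 1 -0.3; 0.5 12 1.5 1.2 -0.45; 0.5 16 2 1.2 -0.6; 0.5 20 2.5 1.2 -0.75"

```text
clock: 1.9
eef_pos: [0.4233, -0.08, 0.1999]
tool_rot: [0.586, 0.81, 0.0, 0.0]
ft_force: [0.7, -0.5, 0.7]
grip_width: 0.0211
grasp_force: 0.0
```

```bash
python3 -c "
from h import *
to(.45,-.03,.2,np.pi-.2117)"
```

```text
clock 1.9 tcp [ 0.4233 -0.08    0.1999] yaw 1.8882 w 0.0211 F [ 0.7 -0.5  0.7] -> shift cm [ 3.92  4.09 -0.01] twist -1.042
```

>>> send_rows:
  motion: "0.5 2 2 0 -0.15; 0.5 3.9 4.1 0 -0.3; 0.5 3.9 4.1 0 -0.45; 0.5 3.9 4.1 0 -0.6; 0.5 3.9 4.1 0 -0.75"

```text
clock: 2.4
eef_pos: [0.4499, -0.0314, 0.1997]
tool_rot: [0.249, 0.969, -0.0, -0.0]
ft_force: [0.1, -0.8, 0.7]
grip_width: 0.0214
grasp_force: 0.0
```

>>> send_rows:
  motion: "0.5 0 0 0 -0.15; 0.5 0 0 0 -0.29; 0.5 0 0 0 -0.29"

```text
clock: 2.7
eef_pos: [0.4498, -0.0318, 0.1998]
tool_rot: [0.11, 0.994, 0.0, 0.0]
ft_force: [0.3, 0.8, -0.6]
grip_width: 0.0214
grasp_force: 0.0
```

```bash
python3 - <<'E'
from fit import *
to(.45,-.03,.2,np.pi-.2117)
o=bot.get_obs(); im=vision.camera('wrist'); cv2.imwrite('pics/w0.png',im[:,:,::-1])
m=CM('wrist'); f=192/np.tan(np.radians(m['fov_y'])/2); print(m)
T=np.eye(4); T[:3,:3]=R.from_quat(o['tool_rot']).as_matrix(); T[:3,3]=o['eef_pos']
I=np.linalg.inv(T@np.array(m['hand_eye']))
def pw(P):
    p=P@I[:3,:3].T+I[:3,3]; n=np.hypot(p[:,0],p[:,1]); th=np.arctan2(n,p[:,2]); return np.c_[p[:,0]/n*th*f+m['cx'],p[:,1]/n*th*f+m['cy']]
p=np.array([.5703,-.056,-.2117,-.052,.0113,-.0119])
v=im.astype(np.uint8)[:,:,::-1].copy()
J=p[:3]
for P in[PL]: cv2.polylines(v,[np.round(pw(tf(P,*J))).astype(np.int32)],True,(0,255,255),1)
for P in FEN+[tf(HS,*p[3:],.008)]: cv2.polylines(v,[cv2.convexHull(np.round(pw(tf(P,*J))).astype(np.int32))],True,(0,255,0),1)
cv2.imwrite('pics/w0o.png',cv2.resize(v,(800,600),interpolation=cv2.INTER_CUBIC))
E
```

```text
clock 2.7 tcp [ 0.4498 -0.0318  0.1998] yaw 2.9216 w 0.0214 F [ 0.3  0.8 -0.6] -> shift cm [ 0.02  0.18 -0.02] twist -0.008
{'fov_y': 65.70646984690485, 'cx': 256.2507649939226, 'cy': 187.47595022392923, 'hand_eye': array([[-1.39150904e-04, -9.45202375e-01, -3.26484992e-01,
         8.32063255e-02],
       [ 9.99999990e-01, -1.40204488e-04, -2.03050288e-05,
        -1.23487419e-04],
       [-2.65822999e-05, -3.26484992e-01,  9.45202385e-01,
        -1.42725980e-01],
       [ 0.00000000e+00,  0.00000000e+00,  0.00000000e+00,
         1.00000000e+00]])}
```

View pics/w0o.png

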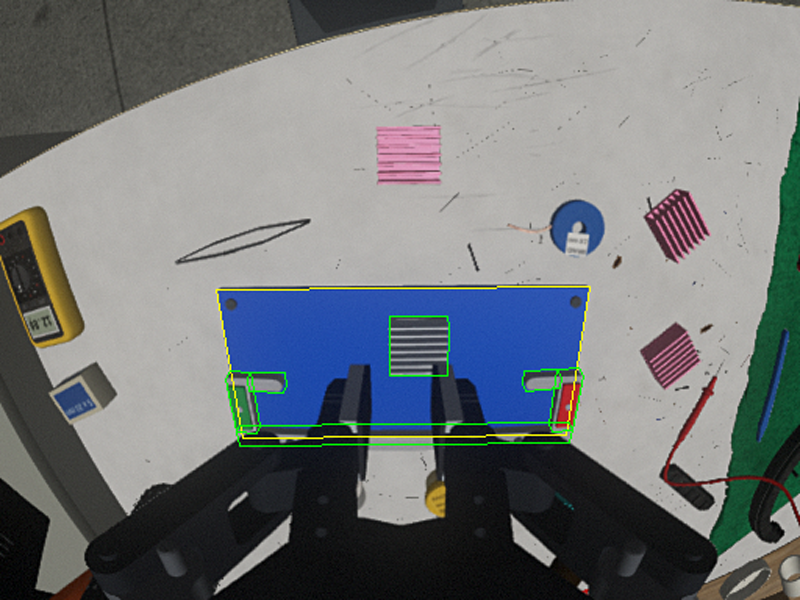

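The wrist overlay (jig corners at (217,289), (590,287); heat sink box at (390–448, 316–376)) fits the picture to about a pixel. The bare aluminium heat sink is parallel to the rail.

```bash
cat >> h.py <<'E'
J=(.5703,-.056,-.2117)
def toj(x,y,z):
    c,s=np.cos(J[2]),np.sin(J[2]); x/=1e3;y/=1e3; to(J[0]+c*x-s*y,J[1]+s*x+c*y,z/1e3,np.pi+J[2])
    o=bot.get_obs()['eef_pos']; d=o[:2]-J[:2]; print('tcp in jig mm',np.round([1e3*(c*d[0]+s*d[1]),1e3*(c*d[1]-s*d[0]),1e3*o[2]],1))
E
python3 -c "
from h import *
toj(-98,11,13)"
```

```text
clock 2.75 tcp [ 0.4498 -0.0319  0.1998] yaw 2.919 w 0.0212 F [0.2 0.2 0.3] -> shift cm [-2.47  1.3  18.68] twist -0.011
tcp in jig mm [-122.9   -1.7  199.8]
```

>>> send_rows:
  motion: "0.5 -1.2 0.6 4.5 -0.011; 0.5 -2.5 1.3 9 -0.011; 0.5 -2.5 1.3 13.5 -0.011; 0.5 -2.5 1.3 17 -0.011; 0.5 -2.5 1.3 18.5 -0.011"

```text
clock: 3.25
eef_pos: [0.4741, -0.0244, 0.0112]
tool_rot: [0.106, 0.994, -0.0, -0.003]
ft_force: [-0.1, 0.6, -0.6]
grip_width: 0.0211
grasp_force: 0.0
```

```bash
python3 - <<'E'
from h import *
toj(-98,11,13)
cv2.imwrite('pics/w1.png',vision.camera('wrist')[:,:,::-1])
E
```

```text
clock 3.25 tcp [ 0.4741 -0.0244  0.0112] yaw 2.9297 w 0.0211 F [-0.1  0.6 -0.6] -> shift cm [-0.27  0.04 -0.19] twist -0.0
tcp in jig mm [-100.7   10.6   11.2]
```

View pics/w1.png

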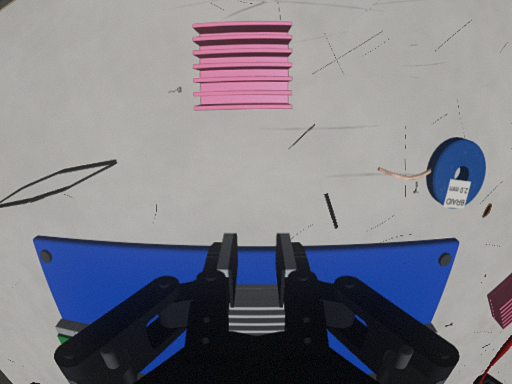

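>>> send_rows:
  motion: "0.5 -1.2 0 -0.2 0; 0.5 -2.2 0 -0.2 0; 0.5 -3.2 0 -0.2 0; 0.5 -4.2 0 -0.2 0; 0.5 -5.2 0 -0.2 0"

```text
clock: 3.8
eef_pos: [0.529, -0.0356, 0.0172]
tool_rot: [0.104, 0.995, 0.0, 0.0]
ft_force: [-0.1, 0.4, 0.2]
grip_width: 0.0218
grasp_force: 0.2
```

```bash
python3 - <<'E'
from h import *
toj(-18,11,13)
E
```

```text
clock 3.8 tcp [ 0.529  -0.0356  0.0172] yaw 2.9323 w 0.0218 F [-0.1  0.4  0.2] -> shift cm [-2.67 -0.03  0.42] twist 0.002
tcp in jig mm [-44.7  11.3  17.2]
```

>>> send_rows:
  motion: "0.5 -0.8 0 0.3 0; 0.5 -1.6 0 0.3 0; 0.5 -2.1 0 0.3 0; 0.5 -2.5 0 0.3 0; 0.5 -2.7 0 0.3 0"

```text
clock: 4.3
eef_pos: [0.5546, -0.0411, 0.0136]
tool_rot: [0.104, 0.995, -0.0, 0.0]
ft_force: [-0.7, 0.1, -0.4]
grip_width: 0.0217
grasp_force: 0.2
```

>>> send_rows:
  motion: "0.5 -0.1 0 0 0; 0.5 -0.2 0 0 0; 0.5 -0.3 0 0 0; 0.5 -0.4 0 0 0"

```text
clock: 4.7
eef_pos: [0.556, -0.0414, 0.0136]
tool_rot: [0.104, 0.995, 0.0, -0.002]
ft_force: [-7.4, 1.6, 5.8]
grip_width: 0.0213
grasp_force: 3.8
```

```bash
python3 - <<'E'
from h import *
toj(-16,11,13)
E
```

```text
clock 4.7 tcp [ 0.556  -0.0414  0.0136] yaw 2.933 w 0.0213 F [-7.4  1.6  5.8] -> shift cm [-0.1  -0.03  0.06] twist 0.003
tcp in jig mm [-17.   11.3  13.6]
```

>>> send_rows:
  motion: "0.5 1.5 0 0 0; 0.5 3.5 0 0 0; 1 3.5 2.5 0 0; 1 3.5 5 0 0; 1 3.5 5 0 0"

```text
clock: 5.2
eef_pos: [0.5358, 0.0166, 0.0143]
tool_rot: [0.103, 0.995, 0.001, 0.001]
ft_force: [-1.2, -0.4, 0.4]
grip_width: -0.0001
grasp_force: 0.0
```

```bash
python3 - <<'E'
from h import *
from fit import *
toj(15,60,13)
im=vision.camera('scene'); cv2.imwrite('pics/s1.png',im[:,:,::-1])
im2=vision.camera('top')
for c,i in(('scene',im),('top',im2)):
    p,f=fit([(bluemask(i),lambda P,c=c:proj(c,P))],[*J,.015,.0113,0],free=[3,4,5]); print(c,np.round(p,4),f)
v=cv2.resize(im[130:260,190:380,::-1],(800,547),interpolation=cv2.INTER_CUBIC); cv2.imwrite('pics/s1c.png',v)
E
```

```text
clock 5.2 tcp [0.5358 0.0166 0.0143] yaw 2.9361 w -0.0001 F [-1.2 -0.4  0.4] -> shift cm [-6.4  -0.41  0.14] twist 0.006
tcp in jig mm [-49.   63.7  14.3]
scene [ 0.5703 -0.056  -0.2117 -0.007   0.0457  0.6645] 315.243910485233
top [ 0.5703 -0.056  -0.2117 -0.0026 -0.0237  0.2716] 3859.2516847730794
```

View pics/s1c.png

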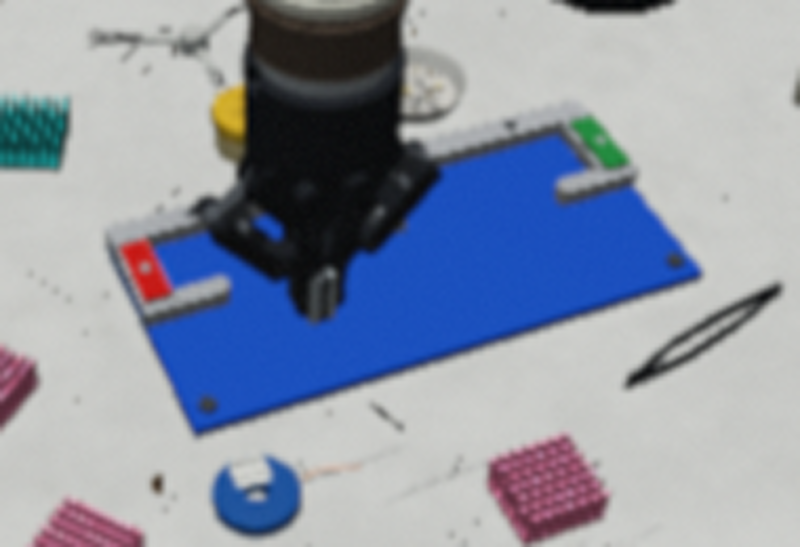

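The picture shows the shut fingers at (320,295) on the free plate near the red end. The hand hides the heat sink by the rail, and nothing else has been disturbed.

>>> send_rows:
  motion: "1 -2 -0.4 0.1 0.006; 1 -4 -0.4 0.1 0.006; 1 -6 -0.4 0.1 0.006; 1 -6.4 -0.4 0.1 0.006; 1 -6.4 -0.4 0.1 0.006"

```text
clock: 5.8
eef_pos: [0.596, -0.0038, 0.0124]
tool_rot: [0.108, 0.994, -0.0, -0.0]
ft_force: [-0.3, -0.9, -0.5]
grip_width: -0.0001
grasp_force: 0.0
```

```bash
python3 - <<'E'
from h import *
toj(15,-72,13)
cv2.imwrite('pics/w2.png',vision.camera('wrist')[:,:,::-1])
E
```

```text
clock 5.8 tcp [ 0.596  -0.0038  0.0124] yaw 2.9255 w -0.0001 F [-0.3 -0.9 -0.5] -> shift cm [ -0.14 -12.85  -0.05] twist -0.004
tcp in jig mm [14.2 56.5 12.4]
```

View pics/w2.png

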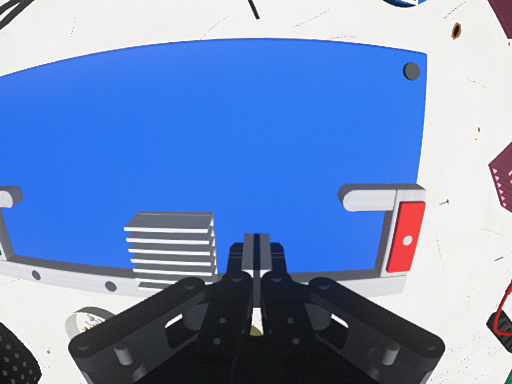

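The picture shows the heat sink flush on the rail at (170,245), with the shut fingers at (257,260) next to its end. Now I'll slide it along.

>>> send_rows:
  motion: "1 -0.1 -1 0 -0.004; 1 -0.1 -2 0 -0.004; 1 -0.1 -3 0 -0.004; 1 -0.1 -4 0 -0.004; 1 -0.1 -5 0 -0.004"

```text
clock: 6.35
eef_pos: [0.5855, -0.0526, 0.0127]
tool_rot: [0.105, 0.994, 0.0, -0.0]
ft_force: [-0.9, 1.3, 0.1]
grip_width: -0.0003
grasp_force: 0.8
```

```bash
python3 - <<'E'
from h import *
toj(16,-72,13)
E
```

```text
clock 6.35 tcp [ 0.5855 -0.0526  0.0127] yaw 2.9306 w -0.0003 F [-0.9  1.3  0.1] -> shift cm [-0.18 -7.85 -0.04] twist 0.001
tcp in jig mm [14.2  6.5 12.7]
```

>>> send_rows:
  motion: "1 -0.1 -1 0 0; 1 -0.1 -2 0 0; 1 -0.1 -3 0 0; 1 -0.15 -4 0 0; 1 -0.15 -5 0 0"

```text
clock: 6.85
eef_pos: [0.5772, -0.102, 0.0127]
tool_rot: [0.105, 0.994, -0.0, -0.0]
ft_force: [-1.0, 1.3, 0.0]
grip_width: -0.0001
grasp_force: 0.6
```

```bash
python3 - <<'E'
from h import *
toj(16,-72,13)
cv2.imwrite('pics/w3.png',vision.camera('wrist')[:,:,::-1])
E
```

```text
clock 6.85 tcp [ 0.5772 -0.102   0.0127] yaw 2.9307 w -0.0001 F [-1.   1.3  0. ] -> shift cm [ 0.04 -2.85 -0.03] twist 0.001
tcp in jig mm [ 16.4 -43.5  12.7]
```

View pics/w3.png

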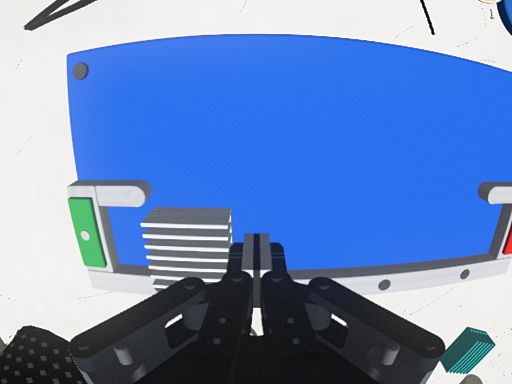

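The heat sink, now at (188,245), is flush on the rail and just short of the green pocket. I'll keep pushing, more slowly.

>>> send_rows:
  motion: "1 0 -0.8 0 0; 1 0 -1.6 0 0; 1 0 -2.2 0 0; 1 0 -2.6 0 0; 1 0 -2.9 0 0"

```text
clock: 7.4
eef_pos: [0.5714, -0.1299, 0.0128]
tool_rot: [0.105, 0.994, -0.0, 0.0]
ft_force: [-0.3, 1.2, 0.5]
grip_width: 0.0001
grasp_force: 0.3
```

>>> send_rows:
  motion: "1 0 -0.2 0 0; 1 0 -0.4 0 0; 1 0 -0.5 0 0"

```text
clock: 7.7
eef_pos: [0.5712, -0.1307, 0.0131]
tool_rot: [0.104, 0.995, 0.004, 0.001]
ft_force: [2.7, 10.8, 2.9]
grip_width: -0.0001
grasp_force: 6.0
```

```bash
python3 - <<'E'
from h import *
toj(16,-72,13)
E
```

```text
clock 7.7 tcp [ 0.5712 -0.1307  0.0131] yaw 2.9335 w -0.0001 F [ 2.7 10.8  2.9] -> shift cm [0.05 0.08 0.01] twist 0.004
tcp in jig mm [ 16.6 -72.8  13.1]
```

Stop contact is felt at 11 N. I'll back off and check.

>>> send_rows:
  motion: "1 0 1.5 0 0; 1 0 4 0 0; 1 3 4 -3 0; 1 6 4 -7 0; 1 9 4 -11 0"

```text
clock: 8.2
eef_pos: [0.4891, -0.0757, 0.1227]
tool_rot: [0.105, 0.994, -0.001, -0.001]
ft_force: [0.6, -1.0, 1.2]
grip_width: -0.0003
grasp_force: 0.0
```

```bash
python3 - <<'E'
from fit import *
toj(-30,-93,13)
o=bot.get_obs(); im=vision.camera('wrist')
m=CM('wrist'); f=192/np.tan(np.radians(m['fov_y'])/2)
T=np.eye(4); T[:3,:3]=R.from_quat(o['tool_rot']).as_matrix(); T[:3,3]=o['eef_pos']
I=np.linalg.inv(T@np.array(m['hand_eye']))
def pw(P):
    p=P@I[:3,:3].T+I[:3,3]; n=np.hypot(p[:,0],p[:,1]); th=np.arctan2(n,p[:,2]); return np.c_[p[:,0]/n*th*f+m['cx'],p[:,1]/n*th*f+m['cy']]
c=pw(tf(np.array([[.015,-.108,.02]]),*J))[0].astype(int); print(c)
x0=max(0,c[0]-70);y0=max(0,c[1]-52)
cv2.imwrite('pics/w4.png',cv2.resize(im[y0:y0+105,x0:x0+140,::-1],(800,600),interpolation=cv2.INTER_CUBIC))
for cc in('top','scene'):
    i=vision.camera(cc); cv2.imwrite(f'pics/{cc}4.png',i[:,:,::-1])
i=cv2.imread('pics/scene4.png'); cv2.imwrite('pics/s4c.png',cv2.resize(i[130:260,190:380],(800,547),interpolation=cv2.INTER_CUBIC))
E
```

```text
clock 8.2 tcp [ 0.4891 -0.0757  0.1227] yaw 2.9317 w -0.0003 F [ 0.6 -1.   1.2] -> shift cm [-4.55 -5.66 10.96] twist 0.002
tcp in jig mm [-75.3 -36.3 122.7]
[185 270]
```

View pics/w4.png

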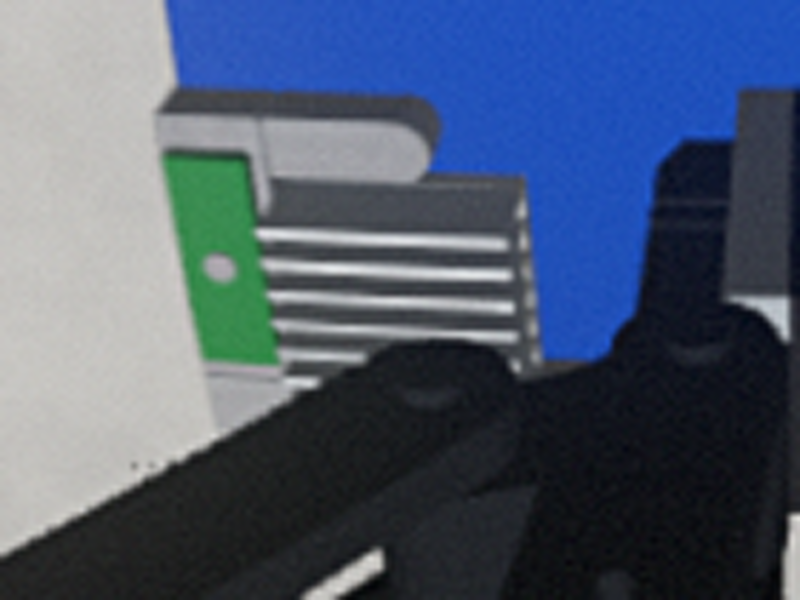

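View pics/s4c.png

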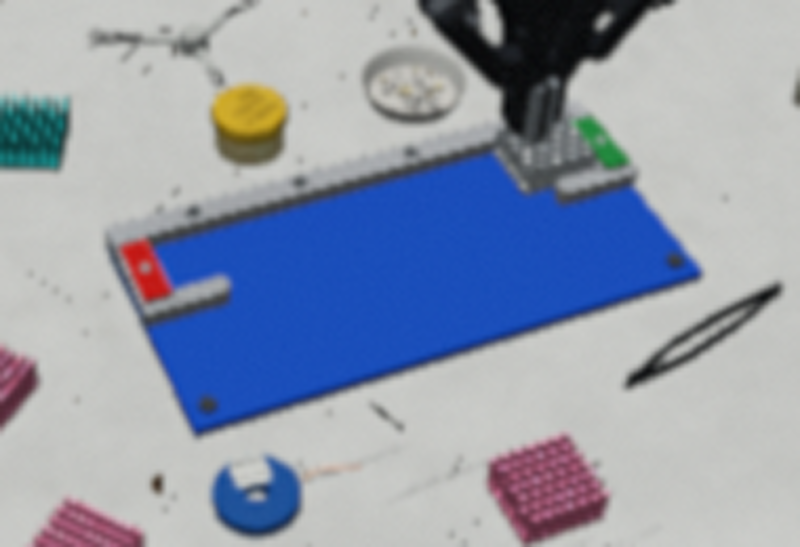

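It looks fully home. I'll move the hand clear and measure the gaps.

>>> send_rows:
  motion: "1 4 4 -3 0; 1 8 8 -6 0; 1 12 12 -8 0; 1 12 12 -8 0"

```text
clock: 8.75
eef_pos: [0.3976, 0.0675, 0.2028]
tool_rot: [0.105, 0.994, -0.0, -0.0]
ft_force: [1.2, -0.1, -0.3]
grip_width: -0.0002
grasp_force: 0.0
```

```bash
cat > f2.py <<'E'
from fit import *
o=bot.get_obs(); ims={c:vision.camera(c) for c in('wrist','top','scene')}; print(o['clock'],o['eef_pos'])
for c in ims: cv2.imwrite(f'pics/{c}5.png',ims[c][:,:,::-1])
m=CM('wrist'); f=192/np.tan(np.radians(m['fov_y'])/2)
T=np.eye(4); T[:3,:3]=R.from_quat(o['tool_rot']).as_matrix(); T[:3,3]=o['eef_pos']
I=np.linalg.inv(T@np.array(m['hand_eye']))
def pw(P):
    p=P@I[:3,:3].T+I[:3,3]; n=np.hypot(p[:,0],p[:,1]); th=np.arctan2(n,p[:,2]); return np.c_[p[:,0]/n*th*f+m['cx'],p[:,1]/n*th*f+m['cy']]
out=[]
for c,im in ims.items():
    pj=pw if c=='wrist' else (lambda P,c=c:proj(c,P))
    mk=bluemask(im); p=np.array([*J,.015,-.108,0.])
    if c!='wrist': p,_=fit([(mk,pj)],p,free=[0,1,2],steps=(.003,.003,.01,1,1,1))
    r=render(pj,p); p2,e=fit([(mk,pj)],p,free=[3,4,5],steps=(1,1,1,.003,.003,.03)); print(c,np.round(p2,4),round(e,1))
    v=im[:,:,::-1].copy().repeat(4,0).repeat(4,1)
    for P in FEN+[tf(HS,.015,-.108,0,.008)]: cv2.polylines(v,[cv2.convexHull(np.round((pj(tf(P,*p[:3]))+.5)*4).astype(np.int32))],True,(0,255,0),1)
    q=((pj(tf(np.array([[.015,-.1,.02]]),*J))[0]+.5)*4).astype(int); x0,y0=np.maximum(q-[200,150],0); w=v[y0:y0+300,x0:x0+400]; out.append(cv2.resize(w,(400,300)))
cv2.imwrite('pics/chk.png',np.vstack([np.hstack(out[:2]),np.hstack([out[2],out[2]*0])]))
E
python3 f2.py
```

```text
8.75 [0.39762597 0.06748681 0.20276312]
wrist [ 0.5703 -0.056  -0.2117  0.0174 -0.1079  0.0941] 3271.5
top [ 0.5711 -0.0564 -0.2098  0.0159 -0.1083  0.0175] 78.5
scene [ 0.5684 -0.0552 -0.2175  0.0208 -0.1092  0.0505] 342.4
```

View pics/chk.png

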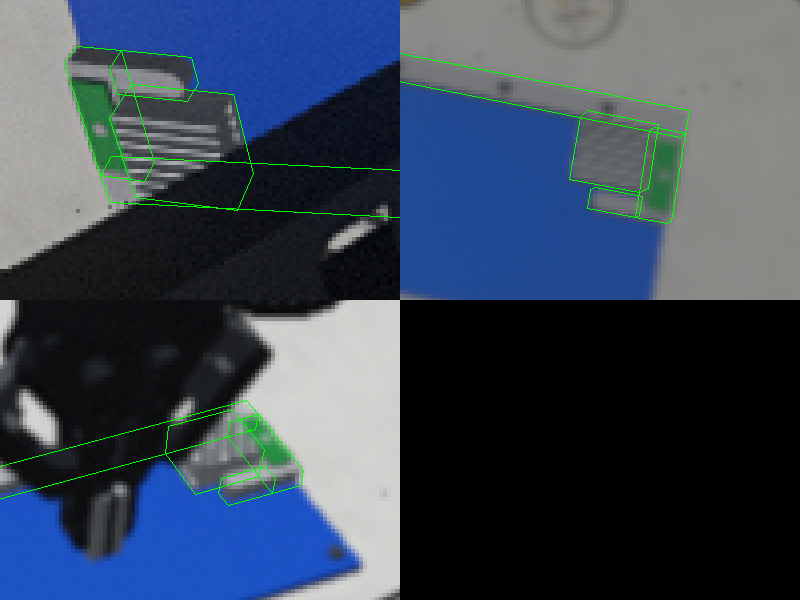

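The unoccluded top view puts the heat sink at x = 15.9 mm, y = -108.3 mm and 0.02 rad. That is fully home, the overlay matches, and the hand is clear.

```bash
python3 -c "
from h import *
print(workorder.job_done())"
```

```text
the job is handed in; nothing more can be done
None
```

I pushed the heat sink against the rail, slid it into the green-tagged pocket (the jig's -y end), took the hand clear and handed the job in; the last top view put it within about 1 mm and 0.02 rad of fully home, but no verdict came back.

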